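# Index the lamp-assembly table and clear its chips

### The arm

A 6-joint arm with a two-finger parallel gripper is mounted at the origin on the work surface. World frame = base frame: x ahead of the robot, y to its left, z up, the work surface at z = 0. Lengths are in m, angles in rad, forces in N, time in s.
With the tool pointing down it reaches from about 0.35 to 0.95 m from the base axis. Payload 17.4 kg.
Tool frame: the origin (TCP) lies at the very end of the fingers, on their centre line; the grasp point (between the pads) lies 19 mm behind it (ctrl.pinch_z is the distance from the TCP to the grasp point, in m); z points along the fingers, y is the line along which they close (so a half turn about z gives the same grasp; the last joint's range is limited). The gripper opens to 93 mm and grips with 3 to 60 N. Pads are 15 mm wide; open, the fingers measure 128 mm over their backs; the gripper's body (75 mm by 188 mm) begins 65 mm behind the grasp point.
Start: joints at [1.2, 0.116, 1.442, -0, 1.584, -0.038], TCP at [0.221, 0.638, 0.219] pointing down, gripper open.
Joint ranges: [-2.83, 2.83], [-0.83, 2.19], [0.07, 2.5], [-1.14, 4.28], [0.01, 3], [-2.97, 2.97]. Speed limits (rad/s): [1.89, 1.89, 2.22, 3.14, 3.14, 3.14].

### API

Orientations are given as a unit quaternion [x, y, z, w].
In Python, from workcell import ctrl gives the robot as it stands.
- The arm moves only by the shell command python3 inch.py, which reads ROWS from standard input. ROWS is a JSON list of rows, 1 to 12 of them, each an object with the fields jaw (the finger opening in m), sx, sy, sz (the shift in normalised numbers (1 is 0.6 m)), wx, wy, wz (a rotation vector in fractions of the full range, 1 being 2 pi rad); a field left out counts as zero (the opening has to be given); each row shifts and turns the commanded pose from where the row before left it, along the tool's axes as they then stand; what a row does not reach is not made up. A row lasts 1/12 s, in which the tool goes at most 0.0417 m and 0.125 rad, less where a joint would pass 70% of its speed; a pose out of reach is approached as far as the arm can. The fingers move at their own pace and stop on an object; the grip force is fixed at half the most. Time passes only in rows, so rows that do not move let the fingers close. It prints the time, the measured TCP pose, the force, the opening and the grip force at its end. Input that does not fit is refused with a message, and nothing moves.
- ctrl.state(): the state, without advancing time (a new reading comes with each control period).
- ctrl.get_image(name): name is "scene" or "top"; returns a dict with "image" (480x640x3 uint8, blue, green, red), "fov_y" (degrees; the focal length in pixels is half the picture's height over the tangent of half this angle, whatever the lens; pixels are square), "cx", "cy" (the principal point, pixels), "T" (4x4, takes a point from camera to world coordinates). Camera axes: x right, y down, z forward; pixel columns grow to the right and rows downward; lengths in m; the calibration is good to about 2 mm. A picture is of the moment at which its call begins. There is no depth.
- ctrl.sign_off(): hands the job in; it is judged then, once.
The state is a dict: "clock": time; "joint_positions": joint angles; "joint_vel": joint speeds; "tau": joint torques, N m; "position": TCP position; "eef_rot": TCP orientation; "contact_force": force on the tool from outside, world axes, zero at the start; "ft_torque": the same for the moment, N m; "width": finger opening in m; "gripper_force": force on a finger pad.
Only numpy, scipy, OpenCV 4.12 (cv2) and the standard library are available. Lean on these libraries where they do the work, as an engineer would, in place of code of your own. Each camera call takes 0.05 s, during which the arm holds its last target. There are 200 camera calls.

### The job

Push the index table around by exactly one click, counter-clockwise seen from above, so that the station with the three stone chips comes to the front, beside the chip tray, with the chips still lying on it. Then use the scraper block to wipe all three chips off the front edge into the tray, without touching the chips with the gripper, and leave the table seated in that click. Finally stand the scraper upright on the bench and let go; leave the lamp, carton, jar and screwdriver where they are.

Things in the scene. Friction and masses are not known exactly. Their poses are not given: they have to be found in the camera images.
- index_base: Fixed grey foot of the index table. Origin on the disc's axis, at bench level; the chip tray and front station lie on its -x side, y is left seen from the tray, z up. It carries a flat round aluminium disc, 280 mm diameter, top at z = 72 mm. A small housing, lower than the disc, stands just beyond the disc's far (+x) side.
- turntable (a joint): Angle of the disc, rad, counter-clockwise from above positive, no stops; starts near 0, seated. Clicks every 1.047 rad (60 deg). A sprung detent resists leaving a click, rising to 0.64 N m (5 N at a pin) at 0.26 rad and falling to nothing half way (0.52 rad); beyond that it pulls the disc on by itself, damped, into the next click within about 2 s and centres it.
- disc_top (a point): Centre of the disc's top face; turns with it. Around it are six stations every 60 deg: flush white pads of 84 mm diameter centred 90 mm out. Midway between them stand six steel pins, 12 mm diameter, 30 mm high, 125 mm out (113 mm gap between neighbours). At the start one station is at the front; the chips lie on the next one clockwise from above (front-left, +y side).
- push_pin (a point): Top centre of the pin which at the start stands just right (-y side) of the front station: 125 mm from the axis, 30 degrees from the front direction, 30 mm above the disc. It turns with the disc.
- front_station (a point): Centre of the front station, level with the disc's top, 90 mm from the axis towards the tray; fixed to the foot, axes as the foot's: -x leads straight out over the disc's front edge (50 mm away) to the tray.
- tray (a point): Centre of the floor of the open chip tray, 4 mm above the bench; axes as the foot's. Tray: 140 mm along x, 220 mm along y, walls 4 mm thick and 45 mm high. It begins 25 mm inside the disc's front edge, beneath it, and reaches 115 mm beyond.
- chip1: Angular reddish stone chip, 25 x 18 x 10 mm, loose on the disc; origin at the centre of its underside.
- chip2: Angular reddish stone chip, 23 x 20 x 11 mm, loose on the disc; origin at the centre of its underside.
- chip3: Angular reddish stone chip, 26 x 17 x 9 mm, loose on the disc; origin at the centre of its underside.
- scraper: Wooden scraper block with a rubber sole, 80 mm high, standing upright on the bench to the left or right of the index table; origin at the centre of its sole, z up. The lower 38 mm is a bar 92 mm long (along its y) and 26 mm thick (along its x); above it, from 38 to 80 mm, a grip 50 mm long (y) and 20 mm thick (x). About 0.13 kg.
- lamp: Bystander: white round ceiling lamp lying flat, 120 mm diameter, 30 mm high, on the other side of the index table from the scraper; origin under its centre.
- carton: Bystander: yellow and black carton, 120 x 120 x 42 mm, at the far left of the index table; origin under its centre.
- screw_jar: Bystander: clear jar with a steel cap, 64 mm diameter, 75 mm high, behind the index table; origin under its centre.
- screwdriver: Bystander: screwdriver about 200 mm long lying on the bench to the left, beyond the scraper or lamp; origin at its middle.

How it is judged:
On the way, in this order (a step that is already met when the one before it is completed fails the run):
1. the table has been turned one click counter-clockwise and is seated there (within 0.06 rad, still), all three chips still on the disc (value of joint turntable between 0.987 and 1.107 rad and velocity of joint turntable between -0.1 and 0.1 rad/s and height (world z) of each of chip1, chip2, chip3 above 0.068 m), for 0.3 s.
2. all three chips lie in the tray (x of chip1 in the frame of tray between -0.07 and 0.07 m and y of chip1 in the frame of tray between -0.11 and 0.11 m and height (world z) of each of chip1, chip2, chip3 below 0.045 m and x of chip2 in the frame of tray between -0.07 and 0.07 m and y of chip2 in the frame of tray between -0.11 and 0.11 m and x of chip3 in the frame of tray between -0.07 and 0.07 m and y of chip3 in the frame of tray between -0.11 and 0.11 m), for 0.2 s.
At the end, for the whole second after the job is handed in: The table stands seated one click (1.047 rad, within 0.06) counter-clockwise of its start; all three chips lie at rest inside the tray; the scraper stands upright (within 0.1 rad), released and at rest on the bench (all of step 2 and value of joint turntable between 0.987 and 1.107 rad and height (world z) of scraper below 0.003 m and angle between scraper's own z axis and vertical below 0.1 rad and linear speed of each of scraper, chip1, chip2, chip3 below 0.02 m/s); the robot touches nothing.
It fails at once if the gripper touches a chip (contact force between any of the fingers, the arm and chip1 above 0.5 N or contact force between any of the fingers, the arm and chip2 above 0.5 N or contact force between any of the fingers, the arm and chip3 above 0.5 N).
It fails at once if the lamp, carton, jar or screwdriver is moved by more than 30 mm (distance of any of lamp, carton, screw_jar, screwdriver from where it was at the start of the episode above 0.03 m).
It also fails if it takes over 67 s, if anything falls off the work surface, if the arm or the gripper's body presses on something with over 40 N, if the wrist force passes 120 N, or if a joint passes its speed limit or range.

## Working session

There is one attempt and no reset: what is moved stays moved. The work goes in short steps, Python scripts to look and compute and a shell command to move; the robot and the scene stay as the last step left them, time stands still between calls to the robot, and variables do not carry over. Pictures are saved under pics/ and viewed, at most 13 in all, crops included, and the job is handed in when it is done.

```bash
ls; mkdir -p pics
python3 - <<'E'
from workcell import ctrl
import cv2,numpy as np
s=ctrl.state();print(s)
for n in("scene","top"):
    d=ctrl.get_image(n);cv2.imwrite(f"pics/{n}0.png",d["image"]);print(n,d["fov_y"],d["cx"],d["cy"],np.round(d["T"],4).tolist())
E
```

```text
inch.py
pics
workcell.py
{'clock': 0.0, 'joint_positions': array([ 1.20021139e+00,  1.16468722e-01,  1.44226628e+00,  5.33786462e-06,
        1.58402487e+00, -3.78000390e-02]), 'joint_vel': array([-5.73401708e-04,  6.30279275e-06,  7.73150008e-04, -7.68688525e-04,
        1.49156640e-03,  1.69707871e-03]), 'tau': array([ 5.06317319e-04, -7.21274257e+01, -6.22605443e+01,  7.79141416e-02,
        2.38240074e-02, -3.05520950e-05]), 'position': array([0.22043576, 0.63776448, 0.2179162 ]), 'eef_rot': array([ 1.65625645e-01,  9.86188524e-01, -5.70943622e-04, -1.20955506e-04]), 'contact_force': array([ 0.21606193,  0.14340191, -0.31922953]), 'ft_torque': array([-0.00739915,  0.01470462,  0.0119388 ]), 'gripper_force': 0.0, 'width': 0.09297010101333324}
scene 56.10732571520006 318.9045072247438 247.8995565946829 [[0.8323, 0.4083, -0.3749, 0.9494], [0.554, -0.5909, 0.5864, -0.4775], [0.0179, -0.6958, -0.7181, 0.7957], [0.0, 0.0, 0.0, 1.0]]
top 42.06486612212265 319.7255673612374 232.85957722966293 [[-0.0071, -0.9957, 0.0924, 0.4211], [-0.9999, 0.0079, 0.008, 0.0863], [-0.0087, -0.0923, -0.9957, 1.7303], [0.0, 0.0, 0.0, 1.0]]
```

View pics/scene0.png

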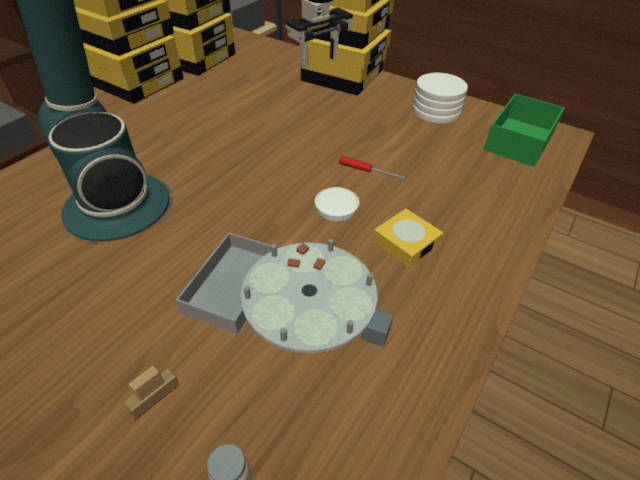

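View pics/top0.png

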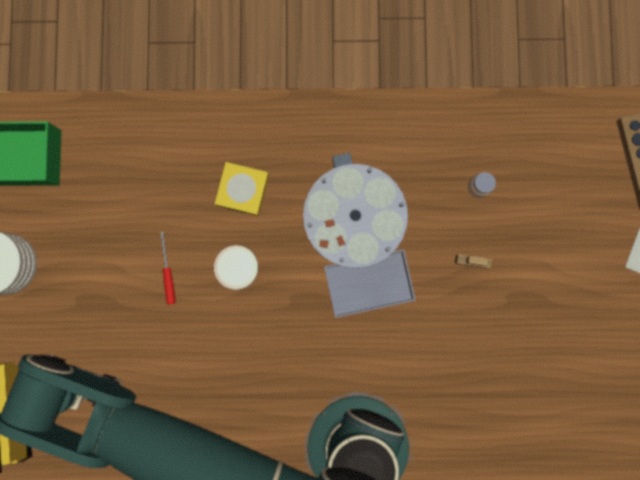

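The scene view shows the disc centre at about (309,290), chips at (303,249), (294,263) and (319,264), and the scraper at (150,388). In the top view the disc is at (355,215), the front station at (362,248), the tray at (370,284) and the scraper at (473,261).

```bash
cat > h.py <<'E'
import cv2,numpy as np
from workcell import ctrl
def cam(n):
    d=ctrl.get_image(n);f=d["image"].shape[0]/2/np.tan(np.radians(d["fov_y"])/2)
    return d["image"],f,d["cx"],d["cy"],np.array(d["T"])
def ray(c,p):
    _,f,cx,cy,T=c;v=T[:3,:3]@np.array([(p[0]-cx)/f,(p[1]-cy)/f,1.]);return T[:3,3],v/np.linalg.norm(v)
def onz(c,p,z):
    o,v=ray(c,p);return o+v*(z-o[2])/v[2]
def tri(c1,p1,c2,p2):
    o,v=ray(c1,p1);q,w=ray(c2,p2);s=np.linalg.lstsq(np.c_[v,-w],q-o,rcond=None)[0]
    a,b=o+v*s[0],q+w*s[1];return (a+b)/2,np.linalg.norm(a-b)
def blobs(m,lo,hi):
    n,l,st,ce=cv2.connectedComponentsWithStats(m.astype(np.uint8));return [(np.round(ce[i],1),st[i,4]) for i in range(1,n) if lo<st[i,4]<hi]
E
python3 - <<'E'
from h import *
for n,b in(("top",(295,150,415,325)),("scene",(235,230,400,355))):
    c=cam(n);I=c[0].copy();x0,y0,x1,y1=b
    h=cv2.cvtColor(I,cv2.COLOR_BGR2HSV).astype(int);R=np.zeros(h.shape[:2],bool);R[y0:y1,x0:x1]=1
    B=I.astype(int)
    red=R&(B[...,2]>B[...,1]+55)&(B[...,2]>B[...,0]+70)&(h[...,1]>130)
    pad=R&(h[...,2]>195)&(B[...,0]<B[...,1]-2)
    disc=R&(B[...,0]>=B[...,2]-2)&(h[...,2]>140)
    print(n,"red",blobs(red,8,200));print("pads",blobs(pad,100,3000))
    for p,a in blobs(pad,100,3000):print(onz(c,p,.072).round(4))
    for p,a in blobs(red,8,200):print("chip",onz(c,p,.08).round(4))
    for q in [(355,215),(341,241),(309,290)]:print(I[q[1],q[0]])
t=cam("top")[0][245:275,450:497];s=cam("scene")[0][360:420,115:185]
cv2.imwrite("pics/c1.png",np.vstack([cv2.resize(t,(470,300),interpolation=cv2.INTER_CUBIC),cv2.resize(s,(470,300),interpolation=cv2.INTER_CUBIC)[:, :470]]))
E
```

```text
top red [(array([329.2, 222.8]), np.int32(17)), (array([340. , 240.5]), np.int32(10)), (array([323.9, 243.5]), np.int32(15))]
pads []
chip [0.6009 0.0741 0.08  ]
chip [0.5535 0.0459 0.08  ]
chip [0.5459 0.0886 0.08  ]
[69 60 58]
[ 60  86 142]
[ 54  89 129]
scene red [(array([319.7, 264.3]), np.int32(19))]
pads [(array([391. , 235.3]), np.int32(193)), (array([305.3, 259.5]), np.int32(293)), (array([345.2, 271.5]), np.int32(379)), (array([272.4, 279. ]), np.int32(389)), (array([353.9, 305.2]), np.int32(431)), (array([277.9, 314.4]), np.int32(383)), (array([320. , 329.1]), np.int32(436))]
[0.6862 0.2419 0.072 ]
[0.5667 0.0673 0.072 ]
[0.6566 0.087  0.072 ]
[ 0.5417 -0.0173  0.072 ]
[0.7173 0.0207 0.072 ]
[ 0.6059 -0.0827  0.072 ]
[ 0.6927 -0.0646  0.072 ]
chip [0.6042 0.0673 0.08  ]
[ 57  93 123]
[ 59  95 128]
[64 65 56]
```

View pics/c1.png

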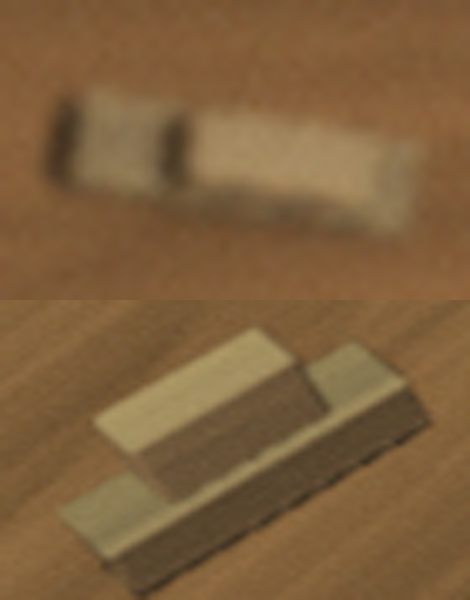

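The crop shows the scraper in both views. In the scene view the grip top corners are at crop (95,120), (255,28), (298,63) and (135,157). In the top view the grip runs from about (190,105) to (385,190).

Run:
```python
from h import *
t=cam("top");s=cam("scene")
S=lambda x,y:(115+x/6.714-.5,360+y/5-.5); Tp=lambda x,y:(450+x/10-.5,245+y/10-.5)
g=[onz(s,S(*p),.08) for p in[(95,120),(255,28),(298,63),(135,157)]]
b=[onz(s,S(*p),.038) for p in[(58,212),(108,258),(408,82),(352,42)]]
yaw=lambda a,b:np.degrees(np.arctan2((b-a)[1],(b-a)[0]))
print("grip",np.mean(g,0).round(4),[np.linalg.norm(g[i]-g[(i+1)%4]).round(3) for i in range(4)],yaw(g[0],g[1]),yaw(g[3],g[2]))
print("bar",np.mean(b,0).round(4),[np.linalg.norm(b[i]-b[(i+1)%4]).round(3) for i in range(4)],yaw(b[0],b[3]),yaw(b[1],b[2]))
gs=S(*np.mean([(95,120),(255,28),(298,63),(135,157)],0))
for q in[(288,148),(285,145)]:print("tri grip",tri(s,gs,t,Tp(*q)))
print("topgrip",onz(t,Tp(288,148),.08).round(4),yaw(onz(t,Tp(190,105),.08),onz(t,Tp(385,135),.08)))
I=t[0];B=I.astype(int);R=np.zeros(I.shape[:2],bool);R[150:275,295:415]=1
pad=R&(B[...,0]<B[...,1]-1)&(B.min(2)>140)
# hole-inclusive
P=[(onz(t,p,.072)[:2],a) for p,a in blobs(pad,150,2000)]
for p,a in P:print("pad",p.round(4),a)
disc=(R&(B[...,0]>=B[...,2]-8)&(B.min(2)>120)).astype(np.uint8)
for n in range(0,1):
    cs=cv2.findContours((pad|disc.astype(bool)).astype(np.uint8),cv2.RETR_EXTERNAL,cv2.CHAIN_APPROX_NONE)[0];print([cv2.contourArea(c) for c in cs if cv2.contourArea(c)>50])
hub=R&(B.max(2)<110)&(B.max(2)-B.min(2)<25)
print("hub",[(p,a,onz(t,p,.072)[:2].round(4)) for p,a in blobs(hub,4,300)])
Rs=np.zeros(I.shape[:2],bool);Rs[230:355,235:385]=1;Bs=s[0].astype(int)
hub=Rs&(Bs.max(2)<100)&(Bs.max(2)-Bs.min(2)<22)
print("hubs",[(p,a,onz(s,p,.072)[:2].round(4)) for p,a in blobs(hub,4,300)])
cv2.imwrite("pics/c2.png",np.hstack([cv2.resize(t[0][150:325,295:420],None,fx=3.2,fy=3.2,interpolation=cv2.INTER_CUBIC),cv2.resize(s[0][225:365,170:400][:, :],(400,243),interpolation=cv2.INTER_CUBIC).repeat(1,0) if 0 else cv2.resize(s[0][225:365,235:355],(400,560))]))
```

```text
grip [ 0.5004 -0.3223  0.08  ] [np.float64(0.047), np.float64(0.02), np.float64(0.047), np.float64(0.019)] 81.88817930626628 81.239619019309
bar [ 0.499 -0.322  0.038] [np.float64(0.024), np.float64(0.091), np.float64(0.025), np.float64(0.09)] 81.20804129177994 80.82673946131037
tri grip (array([ 0.50000282, -0.32075279,  0.07744049]), np.float64(0.003677589823321404))
tri grip (array([ 0.50050008, -0.32038686,  0.07767147]), np.float64(0.004745586157396597))
topgrip [ 0.5009 -0.3186  0.08  ] -99.23752523829258
pad [0.7109 0.0239] 789
pad [ 0.6833 -0.0616] 769
pad [0.6507 0.091 ] 795
pad [ 0.5947 -0.0804] 773
pad [0.5627 0.0725] 587
pad [ 0.5345 -0.014 ] 782
[9112.0]
hub [(array([335.5, 159.6]), np.int32(37), array([0.7731, 0.0556])), (array([354.9, 214.9]), np.int32(91), array([0.6225, 0.0051])), (array([404.2, 262.9]), np.int32(55), array([ 0.4932, -0.124 ]))]
hubs [(array([331.7, 247.2]), np.int32(11), array([0.594 , 0.1316])), (array([275.4, 251.2]), np.int32(14), array([0.4979, 0.0502])), (array([367.2, 279.8]), np.int32(8), array([0.7067, 0.0935])), (array([370.5, 281. ]), np.int32(8), array([0.714 , 0.0946])), (array([308.9, 290.1]), np.int32(135), array([0.6215, 0.0015])), (array([248.4, 293.5]), np.int32(17), array([ 0.5252, -0.0753])), (array([239.5, 321.3]), np.int32(128), array([ 0.5548, -0.1373])), (array([351.3, 328.4]), np.int32(9), array([ 0.7412, -0.0296])), (array([373.2, 336.3]), np.int32(291), array([ 0.7844, -0.0215])), (array([285. , 336.5]), np.int32(13), array([ 0.6475, -0.1154]))]
```

View pics/c2.png

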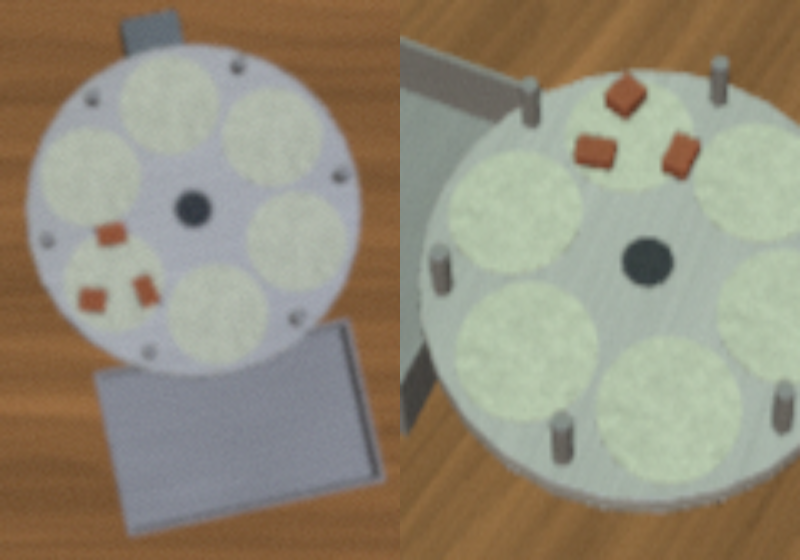

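Closed fingers, a small turn, then carry over to a spot just clockwise of the push pin (pin estimated at (0.529,-0.080), disc centre (0.622,0.0035), yaw 12.1°).

The rows are not in the units I measure in: shifts go in shares of 0.6 m and turns go in shares of 2 pi rad. I convert before sending: -0.0302 m / 0.6 = -0.0503, -0.0233 m / 0.6 = -0.0388, 0.097 rad / 6.2832 = 0.0154.

```bash
echo '[{"jaw": 0, "wz": 0.0159}, {"jaw": 0, "wz": 0.0154}, {"jaw": 0, "sx": -0.0503, "sy": -0.0388}, {"jaw": 0, "sx": -0.0503, "sy": -0.0388}, {"jaw": 0, "sx": -0.0503, "sy": -0.0388}, {"jaw": 0, "sx": -0.0503, "sy": -0.0388}, {"jaw": 0, "sx": -0.0503, "sy": -0.0388}, {"jaw": 0, "sx": -0.0503, "sy": -0.0388}, {"jaw": 0, "sx": -0.0503, "sy": -0.0388}, {"jaw": 0, "sx": -0.0503, "sy": -0.0388}, {"jaw": 0, "sx": -0.0503, "sy": -0.0388}, {"jaw": 0, "sx": -0.0503, "sy": -0.0388}]' | python3 inch.py
echo '[{"jaw": 0, "sx": -0.0503, "sy": -0.0388}, {"jaw": 0, "sx": -0.0503, "sy": -0.0388}, {"jaw": 0, "sx": -0.0503, "sy": -0.0388}, {"jaw": 0, "sx": -0.0503, "sy": -0.0388}, {"jaw": 0, "sx": -0.0503, "sy": -0.0388}, {"jaw": 0, "sx": -0.0503, "sy": -0.0388}, {"jaw": 0, "sx": -0.0503, "sy": -0.0388}, {"jaw": 0, "sx": -0.0503, "sy": -0.0388}, {"jaw": 0, "sx": -0.0503, "sy": -0.0388}, {"jaw": 0, "sx": -0.0503, "sy": -0.0388}, {"jaw": 0}, {"jaw": 0}]' | python3 inch.py
cat >> h.py <<'E'
def go(x,y,z):
    s=ctrl.state();R=__import__("scipy.spatial.transform",fromlist=["Rotation"]).Rotation.from_quat(s["eef_rot"])
    M=R.as_matrix();print("at",s["position"].round(4),"tool delta",(M.T@(np.array([x,y,z])-s["position"])).round(4),"yang",np.degrees(np.arctan2(M[1,1],M[0,1])).round(2),"t",s["clock"],"F",s["contact_force"].round(1))
E
python3 -c "
from h import *
go(.506,-.070,.085)
t=cam('top');s=cam('scene')
o=[onz(t,(354.9,214.9),.072),tri(s,(308.9,290.1),t,(354.9,214.9))];print(o)
cv2.imwrite('pics/p.png',s[0][200:380,200:400].repeat(3,0).repeat(3,1))"
```

```text
clock: 1.4
position: [0.3635, 0.2826, 0.2189]
eef_rot: [0.262, 0.965, 0.0, 0.0]
contact_force: [0.3, 0.4, 0.4]
width: 0.0176
gripper_force: 0.0
clock: 2.4
position: [0.5064, -0.0709, 0.2182]
eef_rot: [0.263, 0.965, -0.0, -0.0]
contact_force: [-0.5, 0.8, 0.2]
width: 0.0004
gripper_force: 0.0
at [ 0.5064 -0.0709  0.2182] tool delta [0.0006 0.0006 0.1332] yang 59.47 t 2.4 F [-0.5  0.8  0.2]
[array([0.62251312, 0.00513001, 0.072     ]), (array([0.62158976, 0.00406141, 0.06971215]), np.float64(0.0030649059822486346))]
```

View pics/p.png

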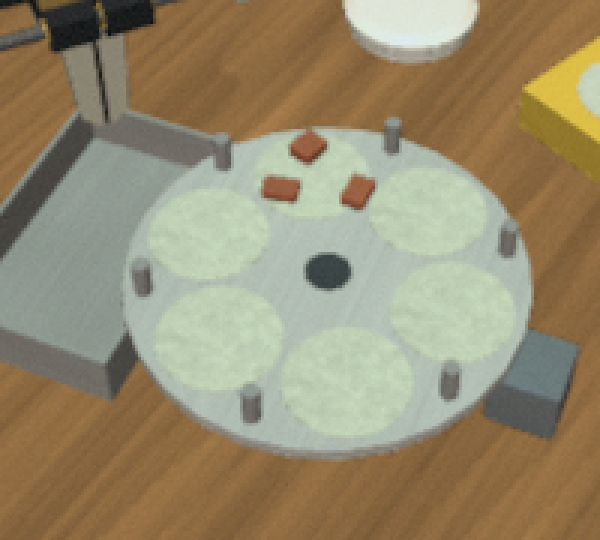

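The closed fingers are high over the tray's left wall (crop (95,110)). The target pin is at crop (142,277) and all chips are on the station. Lower and push.

```bash
echo '[{"jaw": 0, "sz": 0.05}, {"jaw": 0, "sz": 0.0583}, {"jaw": 0, "sz": 0.0583}, {"jaw": 0, "sz": 0.055}, {"jaw": 0}, {"jaw": 0, "sx": -0.0083}, {"jaw": 0, "sx": -0.0083}, {"jaw": 0, "sx": -0.0083}, {"jaw": 0, "sx": -0.0083}, {"jaw": 0, "sx": -0.0083}, {"jaw": 0, "sx": -0.0083}, {"jaw": 0, "sx": -0.0083}]' | python3 inch.py
echo '[{"jaw": 0, "sx": -0.0083}, {"jaw": 0, "sx": -0.0083}, {"jaw": 0, "sx": -0.0083}, {"jaw": 0, "sx": -0.0083}]' | python3 inch.py
python3 -c "
from h import *
go(.594,-.118,.085)
t=cam('top');s=cam('scene')
cv2.imwrite('pics/p2.png',s[0][200:380,200:400].repeat(3,0).repeat(3,1))"
```

```text
clock: 3.5
position: [0.537, -0.0876, 0.0876]
eef_rot: [0.262, 0.965, -0.0, 0.0]
contact_force: [-9.8, -1.3, 1.9]
width: 0.0005
gripper_force: 4.0
clock: 3.83
position: [0.5543, -0.0977, 0.0875]
eef_rot: [0.262, 0.965, -0.0, 0.0]
contact_force: [-6.5, -0.2, 1.9]
width: 0.0006
gripper_force: 3.1
at [ 0.5543 -0.0977  0.0875] tool delta [-0.0445  0.0026  0.0025] yang 59.64 t 3.8333 F [-6.5 -0.2  1.9]
```

View pics/p2.png

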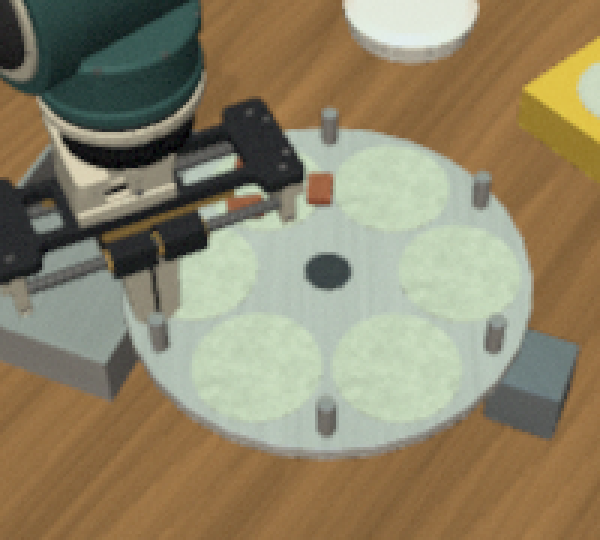

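The fingers are pressing the pin (crop (158,330)) and the disc has turned about 17°, with the chips in place. Push on past half way, checking as I go.

Converted, -0.005 m / 0.6 = -0.0083.

```bash
echo '[{"jaw": 0, "sx": -0.0083}, {"jaw": 0, "sx": -0.0083}, {"jaw": 0, "sx": -0.0083}, {"jaw": 0, "sx": -0.0083}, {"jaw": 0, "sx": -0.0083}, {"jaw": 0, "sx": -0.0083}]' | python3 inch.py
echo '[{"jaw": 0, "sx": -0.0083}, {"jaw": 0, "sx": -0.0083}, {"jaw": 0, "sx": -0.0067}, {"jaw": 0}, {"jaw": 0}, {"jaw": 0}, {"jaw": 0}, {"jaw": 0}, {"jaw": 0}, {"jaw": 0}, {"jaw": 0}, {"jaw": 0}]' | python3 inch.py
python3 -c "
from h import *
go(.594,-.118,.085)
t=cam('top');s=cam('scene')
cv2.imwrite('pics/p3.png',s[0][200:380,200:400].repeat(3,0).repeat(3,1))"
```

```text
clock: 4.43
position: [0.5803, -0.1127, 0.0863]
eef_rot: [0.262, 0.965, -0.0, 0.001]
contact_force: [-0.9, 0.6, -0.1]
width: 0.0002
gripper_force: 0.0
clock: 5.43
position: [0.5916, -0.1194, 0.0856]
eef_rot: [0.262, 0.965, -0.0, -0.0]
contact_force: [0.3, -0.1, -0.2]
width: 0.0003
gripper_force: 0.0
at [ 0.5916 -0.1194  0.0856] tool delta [-0.0014  0.0024  0.0006] yang 59.65 t 5.4333 F [ 0.3 -0.1 -0.2]
```

View pics/p3.png

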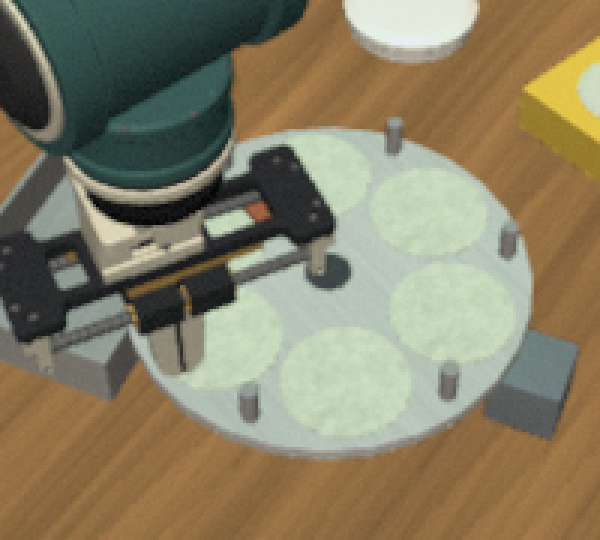

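The disc has clicked nearly home with the fingers free. Rise, turn for the scraper, then compute.

Converted, -0.035 m / 0.6 = -0.0583, -0.03 m / 0.6 = -0.05, 0.12 rad / 6.2832 = 0.0191.

```bash
echo '[{"jaw": 0, "sz": -0.05}, {"jaw": 0, "sz": -0.0583}, {"jaw": 0, "sz": -0.0583}, {"jaw": 0, "sz": -0.0583}, {"jaw": 0.093, "wz": 0.0191}, {"jaw": 0.093, "wz": 0.0191}, {"jaw": 0.093, "wz": 0.0191}, {"jaw": 0.093, "wz": 0.0191}, {"jaw": 0.093, "wz": 0.0191}, {"jaw": 0.093, "wz": 0.0191}, {"jaw": 0.093, "wz": 0.0191}, {"jaw": 0.093, "wz": 0.0191}]' | python3 inch.py
echo '[{"jaw": 0.093, "wz": 0.0191}, {"jaw": 0.093, "wz": 0.018}, {"jaw": 0.093}]' | python3 inch.py
python3 -c "
from h import *
go(.5003,-.3207,.044)"
```

```text
clock: 6.53
position: [0.5916, -0.1194, 0.2206]
eef_rot: [0.68, 0.733, -0.0, -0.0]
contact_force: [0.1, 0.5, -0.0]
width: 0.0494
gripper_force: 0.0
clock: 6.78
position: [0.5916, -0.1194, 0.2206]
eef_rot: [0.761, 0.649, -0.0, -0.0]
contact_force: [-0.3, -0.1, 1.1]
width: 0.0694
gripper_force: 0.0
at [ 0.5916 -0.1194  0.2206] tool delta [-0.2131 -0.0586  0.1766] yang -9.04 t 6.7833 F [-0.3 -0.1  1.1]
```

Converted, -0.0355 m / 0.6 = -0.0592, -0.0098 m / 0.6 = -0.0163.

```bash
echo '[{"jaw": 0.093, "sx": -0.0592, "sy": -0.0163}, {"jaw": 0.093, "sx": -0.0592, "sy": -0.0163}, {"jaw": 0.093, "sx": -0.0592, "sy": -0.0163}, {"jaw": 0.093, "sx": -0.0592, "sy": -0.0163}, {"jaw": 0.093, "sx": -0.0592, "sy": -0.0163}, {"jaw": 0.093, "sx": -0.0592, "sy": -0.0163}, {"jaw": 0.093, "sz": 0.0583}, {"jaw": 0.093, "sz": 0.0583}, {"jaw": 0.093, "sz": 0.0333}, {"jaw": 0.093}]' | python3 inch.py
cat > m.py <<'E'
from h import *
t=cam("top");s=cam("scene");a=np.radians(12.1);c=np.array([.6222,.004]);F=lambda p:np.array([[np.cos(a),np.sin(a)],[-np.sin(a),np.cos(a)]])@(p[:2]-c)
for n,k,(x0,y0,x1,y1) in(("top",t,(295,150,415,325)),("scene",s,(175,225,400,355))):
    B=k[0].astype(int);R=np.zeros(B.shape[:2],bool);R[y0:y1,x0:x1]=1
    red=R&(B[...,2]>1.7*B[...,1])&(B[...,2]>90)
    for p,ar in blobs(red,5,200):print(n,p,ar,"foot",F(onz(k,p,.079)).round(4))
    pad=R&(B[...,0]<B[...,1]-1)&(B.min(2)>140)
    for p,ar in blobs(pad,150,2000):
        f=F(onz(k,p,.072));print(" pad ang",np.degrees(np.arctan2(f[1],f[0])).round(1),np.hypot(*f).round(4))
E
python3 m.py; python3 -c "
from h import *
go(.5003,-.3207,.044)
t=cam('top')[0][235:285,440:505];s=cam('scene')[0][340:430,100:220]
cv2.imwrite('pics/g.png',np.hstack([cv2.resize(t,(390,300)),cv2.resize(s,(400,300))]))"
```

```text
clock: 7.62
position: [0.4995, -0.3202, 0.1257]
eef_rot: [0.758, 0.653, -0.001, -0.003]
contact_force: [-1.1, 0.0, -0.6]
width: 0.0932
gripper_force: 0.0
 pad ang -0.1 0.0909
 pad ang -60.0 0.0895
 pad ang 59.5 0.0914
 pad ang -120.5 0.0887
 pad ang 119.0 0.0909
 pad ang 178.2 0.09
scene [288.7 272.7] 9 foot [-0.0561  0.0195]
scene [259.9 275.6] 12 foot [-0.1083 -0.0107]
scene [272.7 287.7] 9 foot [-0.0696 -0.0298]
 pad ang -150.0 0.2139
at [ 0.5013 -0.321   0.1312] tool delta [ 0.0002 -0.001   0.0872] yang -8.56 t 7.7167 F [ 1.2 -0.8  0.3]
```

View pics/g.png

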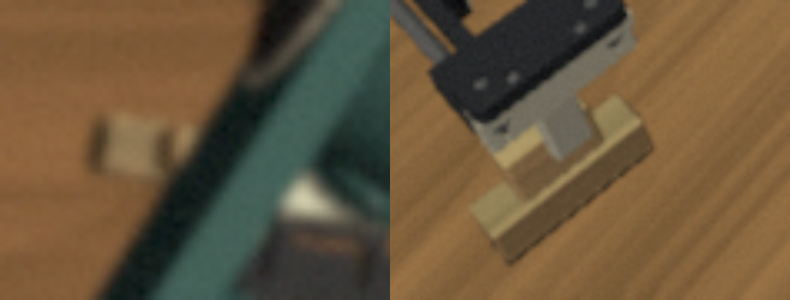

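The fingers straddle the middle of the grip (right crop (565,130)). Lower and close.

Converted, 0.029 m / 0.6 = 0.0483, 0.028 m / 0.6 = 0.0467.

```bash
echo '[{"jaw": 0.093, "sy": -0.0017, "sz": 0.0483}, {"jaw": 0.093, "sz": 0.0483}, {"jaw": 0.093, "sz": 0.0467}, {"jaw": 0.093}, {"jaw": 0.093}, {"jaw": 0}, {"jaw": 0}, {"jaw": 0}, {"jaw": 0}, {"jaw": 0}, {"jaw": 0}, {"jaw": 0}]' | python3 inch.py
echo '[{"jaw": 0}, {"jaw": 0}, {"jaw": 0}, {"jaw": 0}, {"jaw": 0}]' | python3 inch.py
python3 - <<'E'
from h import *
go(.5003,-.3207,.044);exec(open("m.py").read())
t=t[0];B=t.astype(int);h=cv2.cvtColor(t,cv2.COLOR_BGR2HSV)
cv2.imwrite("pics/ch.png",np.hstack([cv2.resize(t[200:275,315:405],None,fx=4.4,fy=4.4,interpolation=cv2.INTER_CUBIC),cv2.resize(s[0][245:320,235:325],None,fx=4.4,fy=4.4,interpolation=cv2.INTER_CUBIC)]))
E
```

```text
clock: 8.82
position: [0.5003, -0.3209, 0.0448]
eef_rot: [0.759, 0.651, 0.0, 0.0]
contact_force: [-0.3, -0.5, -0.3]
width: 0.051
gripper_force: 0.0
clock: 9.23
position: [0.5003, -0.3209, 0.0446]
eef_rot: [0.759, 0.651, -0.0, -0.0]
contact_force: [-0.6, 0.8, 0.7]
width: 0.0193
gripper_force: 30.0
at [ 0.5003 -0.3209  0.0446] tool delta [0.0002 0.     0.0006] yang -8.71 t 9.2333 F [-0.6  0.8  0.7]
top [349.2 240.5] 6 foot [-0.0636  0.0315]
 pad ang 0.2 0.0908
 pad ang -60.0 0.0895
 pad ang 59.4 0.0918
 pad ang -120.5 0.0887
 pad ang 119.0 0.0906
 pad ang 178.2 0.09
scene [288.6 272.8] 8 foot [-0.0562  0.0192]
scene [260.2 275.5] 13 foot [-0.1078 -0.0102]
```

View pics/ch.png

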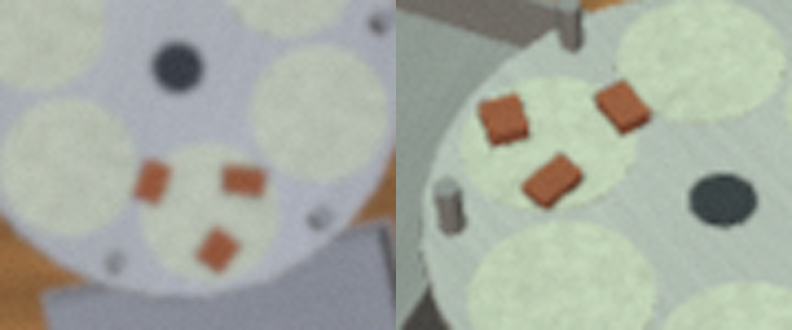

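Three chips lie on the front station. Top crop: (152,182), (244,181) and (218,250). Scene crop: (622,107), (552,182) and (503,120). The pins bound the wipe at (114,263) and (320,218).

Run:
```python
from h import *
t=cam("top");s=cam("scene");a=np.radians(12.1);c=np.array([.6222,.004]);F=lambda p:np.array([[np.cos(a),np.sin(a)],[-np.sin(a),np.cos(a)]])@(p[:2]-c)
P=lambda x,y:(314.6+x/4.4,199.6+y/4.4);Q=lambda x,y:(234.6+(x-396)/4.4,244.6+y/4.4)
for n,p,q in(("chipL",(152,182),(622,107)),("chipR",(244,181),(552,182)),("chipF",(218,250),(503,120)),("hub",(177,67),(722,200)),("pinL",(114,263),(570,5)),("pinR",(320,218),(447,188))):
    w,e=tri(t,P(*p),s,Q(*q));print(n,w.round(4),e.round(4),"foot",F(w).round(4),"T@z",F(onz(t,P(*p),.1 if "pin" in n else .078)).round(4),"S@z",F(onz(s,Q(*q),.1 if "pin" in n else .078)).round(4))
cc=c+np.array([-.025*np.cos(a)-.003*np.sin(a),-.025*np.sin(a)+.003*np.cos(a)]);print("start",cc)
```

```text
chipL [0.5512 0.0204 0.0751] 0.0033 foot [-0.066   0.0309] T@z [-0.0647  0.0318] S@z [-0.0662  0.0277]
chipR [ 0.5516 -0.0352  0.0743] 0.003 foot [-0.0772 -0.0235] T@z [-0.0762 -0.0225] S@z [-0.077 -0.027]
chipF [ 0.5097 -0.019   0.0758] 0.0035 foot [-0.1148  0.001 ] T@z [-0.1134  0.0021] S@z [-0.1153 -0.0015]
hub [0.6215 0.004  0.0699] 0.0038 foot [-0.0007  0.0002] T@z [0.0001 0.0016] S@z [ 0.0002 -0.0068]
pinL [0.5017 0.0446 0.0964] 0.0023 foot [-0.1093  0.065 ] T@z [-0.1084  0.0657] S@z [-0.1086  0.0613]
pinR [ 0.5274 -0.0785  0.097 ] 0.0031 foot [-0.11   -0.0608] T@z [-0.1089 -0.0596] S@z [-0.1099 -0.0637]
start [0.59712656 0.00169289]
```

Chip span across is about -0.037 to +0.044 in the foot frame, and the pins' inner faces are near ±0.057. A bar centred at y=+0.004 covers the chips and clears the pins. Lift and turn the scraper.

Converted, -0.04 m / 0.6 = -0.0667, -0.035 m / 0.6 = -0.0583, -0.091 rad / 6.2832 = -0.0145.

```bash
echo '[{"jaw": 0, "sz": -0.0333}, {"jaw": 0, "sz": -0.0583}, {"jaw": 0, "sz": -0.0583}, {"jaw": 0, "sz": -0.0667}, {"jaw": 0, "wz": -0.0143}, {"jaw": 0, "wz": -0.0143}, {"jaw": 0, "wz": -0.0143}, {"jaw": 0, "wz": -0.0145}, {"jaw": 0}, {"jaw": 0}]' | python3 inch.py
python3 -c "
from h import *
go(.597,.0027,.18)"
```

```text
clock: 10.27
position: [0.5003, -0.3209, 0.1745]
eef_rot: [0.631, 0.776, -0.0, -0.0]
contact_force: [0.5, -0.3, -1.8]
width: 0.0197
gripper_force: 30.0
at [ 0.5003 -0.3209  0.1745] tool delta [ 0.2969  0.1609 -0.0055] yang 11.81 t 10.2667 F [ 0.5 -0.3 -1.8]
```

Converted, 0.0297 m / 0.6 = 0.0495, 0.0161 m / 0.6 = 0.0268.

```bash
echo '[{"jaw": 0, "sx": 0.0495, "sy": 0.0268}, {"jaw": 0, "sx": 0.0495, "sy": 0.0268}, {"jaw": 0, "sx": 0.0495, "sy": 0.0268}, {"jaw": 0, "sx": 0.0495, "sy": 0.0268}, {"jaw": 0, "sx": 0.0495, "sy": 0.0268}, {"jaw": 0, "sx": 0.0495, "sy": 0.0268}, {"jaw": 0, "sx": 0.0495, "sy": 0.0268}, {"jaw": 0, "sx": 0.0495, "sy": 0.0268}, {"jaw": 0, "sx": 0.0495, "sy": 0.0268}, {"jaw": 0, "sx": 0.0495, "sy": 0.0268}, {"jaw": 0}, {"jaw": 0}]' | python3 inch.py
echo '[{"jaw": 0, "sz": 0.025}, {"jaw": 0, "sz": 0.025}, {"jaw": 0, "sz": 0.025}, {"jaw": 0, "sz": 0.0083}, {"jaw": 0}, {"jaw": 0}]' | python3 inch.py
python3 -c "
from h import *
go(.597,.0027,.118)
t=cam('top')[0][170:275,300:420];s=cam('scene')[0][225:335,225:355]
cv2.imwrite('pics/w.png',np.hstack([cv2.resize(t,(390,340)),cv2.resize(s,(400,340))]))"
```

```text
clock: 11.27
position: [0.5963, 0.0045, 0.1744]
eef_rot: [0.63, 0.777, -0.0, -0.0]
contact_force: [0.1, -0.6, -1.3]
width: 0.0203
gripper_force: 30.0
clock: 11.77
position: [0.596, 0.0026, 0.1242]
eef_rot: [0.63, 0.777, -0.0, -0.0]
contact_force: [-0.0, -0.1, -1.1]
width: 0.0201
gripper_force: 30.0
at [0.596  0.0026 0.1242] tool delta [-0.0001  0.001   0.0062] yang 11.92 t 11.7667 F [-0.  -0.1 -1.1]
```

View pics/w.png

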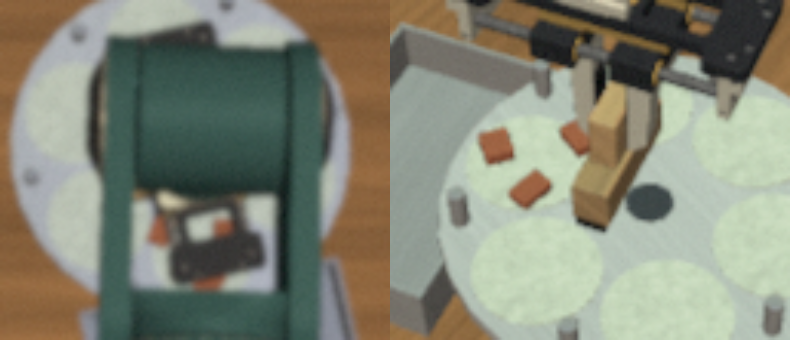

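The bar stands upright behind the chips (right crop (605,185)), clear of them. Lower to light contact.

Converted, 0.003 m / 0.6 = 0.005.

```bash
echo '[{"jaw": 0, "sz": 0.005}, {"jaw": 0, "sz": 0.005}, {"jaw": 0}, {"jaw": 0}]' | python3 inch.py
echo '[{"jaw": 0, "sz": 0.0017}, {"jaw": 0}, {"jaw": 0}]' | python3 inch.py
```

```text
clock: 12.2
position: [0.5961, 0.0031, 0.1185]
eef_rot: [0.629, 0.777, -0.0, -0.0]
contact_force: [-0.7, 0.0, -1.9]
width: 0.0197
gripper_force: 30.0
clock: 12.45
position: [0.5962, 0.003, 0.1177]
eef_rot: [0.629, 0.777, 0.0, 0.0]
contact_force: [0.6, -0.9, -0.5]
width: 0.0198
gripper_force: 30.0
```

Converted, -0.006 m / 0.6 = -0.01.

```bash
echo '[{"jaw": 0, "sy": -0.01}, {"jaw": 0, "sy": -0.01}, {"jaw": 0, "sy": -0.01}, {"jaw": 0, "sy": -0.01}, {"jaw": 0, "sy": -0.01}, {"jaw": 0, "sy": -0.01}, {"jaw": 0, "sy": -0.01}, {"jaw": 0, "sy": -0.01}, {"jaw": 0, "sy": -0.01}, {"jaw": 0, "sy": -0.01}, {"jaw": 0, "sy": -0.01}, {"jaw": 0, "sy": -0.01}]' | python3 inch.py
echo '[{"jaw": 0, "sy": -0.01}, {"jaw": 0, "sy": -0.01}, {"jaw": 0, "sy": -0.01}, {"jaw": 0, "sy": -0.01}, {"jaw": 0, "sy": -0.01}, {"jaw": 0, "sy": -0.01}, {"jaw": 0, "sy": -0.01}, {"jaw": 0, "sy": -0.01}, {"jaw": 0, "sy": -0.01}, {"jaw": 0, "sy": -0.0067}, {"jaw": 0}, {"jaw": 0}]' | python3 inch.py
python3 - <<'E'
from h import *
go(.597,.0027,.118)
s=cam("scene");a=np.radians(12);c=np.array([.6222,.004]);F=lambda p:np.array([[np.cos(a),np.sin(a)],[-np.sin(a),np.cos(a)]])@(p[:2]-c)
B=s[0].astype(int);R=np.zeros(B.shape[:2],bool);R[225:360,170:390]=1
for p,ar in blobs(R&(B[...,2]>1.6*B[...,1])&(B[...,2]>75),4,300):print(p,ar,F(onz(s,p,.01)).round(3),F(onz(s,p,.078)).round(3))
E
```

```text
clock: 13.45
position: [0.5252, -0.012, 0.1177]
eef_rot: [0.629, 0.777, 0.0, 0.0]
contact_force: [0.4, -0.3, -1.4]
width: 0.02
gripper_force: 30.0
clock: 14.45
position: [0.469, -0.024, 0.1178]
eef_rot: [0.63, 0.777, 0.0, 0.0]
contact_force: [0.2, 0.9, -1.4]
width: 0.0202
gripper_force: 30.0
at [ 0.469  -0.024   0.1178] tool delta [-0.0005  0.1308 -0.0002] yang 11.97 t 14.45 F [ 0.2  0.9 -1.4]
[238.5 294. ] 6 [-0.159 -0.026] [-0.126 -0.07 ]
[237.9 299.9] 10 [-0.152 -0.04 ] [-0.12  -0.084]
```

Converted, -0.0371 m / 0.6 = -0.0618, -0.0039 m / 0.6 = -0.0065.

```bash
echo '[{"jaw": 0, "sz": -0.0333}, {"jaw": 0, "sz": -0.0417}, {"jaw": 0, "sz": -0.025}, {"jaw": 0, "sx": -0.0618, "sy": -0.0065}, {"jaw": 0, "sx": -0.0618, "sy": -0.0065}, {"jaw": 0, "sx": -0.0618, "sy": -0.0065}, {"jaw": 0, "sx": -0.0618, "sy": -0.0065}, {"jaw": 0, "sx": -0.0618, "sy": -0.0065}, {"jaw": 0, "sx": -0.0618, "sy": -0.0065}, {"jaw": 0, "sx": -0.0618, "sy": -0.0065}, {"jaw": 0, "sx": -0.0618, "sy": -0.0065}, {"jaw": 0}]' | python3 inch.py
python3 m.py
python3 - <<'E'
from h import *
go(.5003,-.3209,.0448)
t=cam('top')[0][150:325,300:420];s=cam('scene')[0][225:345,170:390]
cv2.imwrite('pics/e.png',np.hstack([cv2.resize(t,(343,500)),cv2.resize(s,(450,500))]))
E
```

```text
clock: 15.5
position: [0.5, -0.3258, 0.1766]
eef_rot: [0.631, 0.776, -0.001, -0.0]
contact_force: [-0.6, 0.1, -1.5]
width: 0.0203
gripper_force: 30.0
 pad ang 0.0 0.091
 pad ang -60.0 0.0895
 pad ang 59.4 0.0918
 pad ang -120.5 0.089
 pad ang 118.9 0.0908
 pad ang 178.8 0.0893
scene [237.5 300.5] 6 foot [-0.1199 -0.0857]
 pad ang -149.4 0.216
at [ 0.5    -0.3217  0.1768] tool delta [0.0006 0.0006 0.1321] yang 11.87 t 15.6 F [-0.6  1.  -1.7]
```

View pics/e.png

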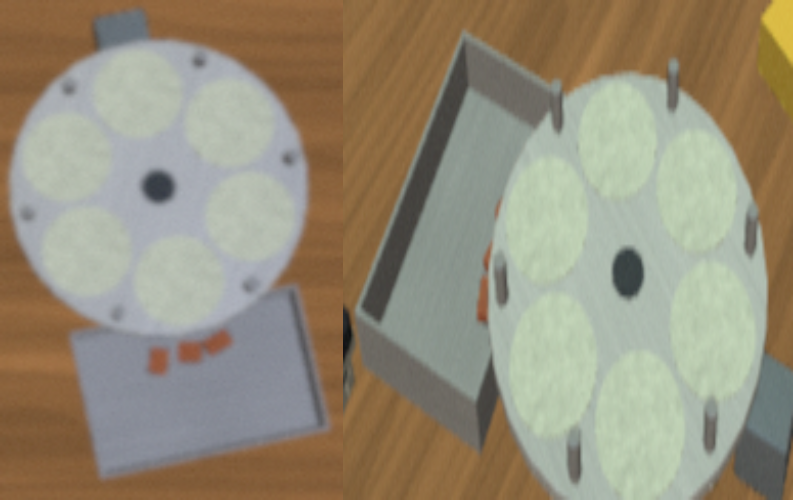

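All three chips lie in the tray (crop (158,360), (190,352), (217,343)), the disc is clear and seated. Set the scraper down.

Converted, 0.035 m / 0.6 = 0.0583, 0.03 m / 0.6 = 0.05.

```bash
echo '[{"jaw": 0, "sz": 0.05}, {"jaw": 0, "sz": 0.0583}, {"jaw": 0, "sz": 0.0583}, {"jaw": 0, "sz": 0.0333}, {"jaw": 0, "sz": 0.01}, {"jaw": 0, "sz": 0.005}, {"jaw": 0, "sz": 0.0033}, {"jaw": 0}, {"jaw": 0}]' | python3 inch.py
```

```text
clock: 16.45
position: [0.5007, -0.321, 0.0483]
eef_rot: [0.629, 0.777, 0.0, 0.001]
contact_force: [-0.3, -0.0, -1.5]
width: 0.0197
gripper_force: 30.0
```

Converted, 0.001 m / 0.6 = 0.0017.

```bash
echo '[{"jaw": 0, "sz": 0.0017}, {"jaw": 0}, {"jaw": 0}]' | python3 inch.py
echo '[{"jaw": 0, "sz": 0.0017}, {"jaw": 0, "sz": 0.0008}, {"jaw": 0}, {"jaw": 0}, {"jaw": 0}]' | python3 inch.py
```

```text
clock: 16.7
position: [0.5002, -0.3209, 0.0461]
eef_rot: [0.63, 0.777, 0.0, 0.0]
contact_force: [-0.3, -0.7, -1.6]
width: 0.0201
gripper_force: 30.0
clock: 17.12
position: [0.5002, -0.3209, 0.0446]
eef_rot: [0.63, 0.777, -0.0, 0.0]
contact_force: [-1.1, 1.7, 4.9]
width: 0.0199
gripper_force: 30.0
```

Contact felt (z force +4.9 N). Release and rise.

The rows are not in the units I measure in: shifts go in shares of 0.6 m and turns go in shares of 2 pi rad. I convert before sending: -0.04 m / 0.6 = -0.0667, -0.03 m / 0.6 = -0.05.

```bash
echo '[{"jaw": 0.093}, {"jaw": 0.093}, {"jaw": 0.093}, {"jaw": 0.093}, {"jaw": 0.093}, {"jaw": 0.093}, {"jaw": 0.093}, {"jaw": 0.093}, {"jaw": 0.093}, {"jaw": 0.093}, {"jaw": 0.093}, {"jaw": 0.093}]' | python3 inch.py
echo '[{"jaw": 0.093, "sz": -0.0167}, {"jaw": 0.093, "sz": -0.0333}, {"jaw": 0.093, "sz": -0.05}, {"jaw": 0.093, "sz": -0.0667}, {"jaw": 0.093, "sz": -0.0667}, {"jaw": 0.093, "sz": -0.05}, {"jaw": 0.093}, {"jaw": 0.093}, {"jaw": 0.093}]' | python3 inch.py
python3 - <<'E'
from h import *
exec(open("m.py").read())
cv2.imwrite('pics/f.png',np.hstack([cv2.resize(t[0][160:330,300:500],(390,330)),cv2.resize(s[0][240:430,90:330],(400,330))]))
E
```

```text
clock: 18.12
position: [0.5, -0.3208, 0.0442]
eef_rot: [0.629, 0.777, -0.0, 0.0]
contact_force: [-0.3, 0.4, -0.2]
width: 0.0918
gripper_force: 0.0
clock: 18.87
position: [0.4999, -0.3206, 0.2139]
eef_rot: [0.629, 0.777, -0.0, -0.0]
contact_force: [0.1, -0.3, -0.2]
width: 0.0924
gripper_force: 0.0
 pad ang 0.1 0.0907
 pad ang -60.0 0.0895
 pad ang 59.4 0.0915
 pad ang -120.5 0.089
 pad ang 118.8 0.0906
 pad ang 178.8 0.0896
```

View pics/f.png

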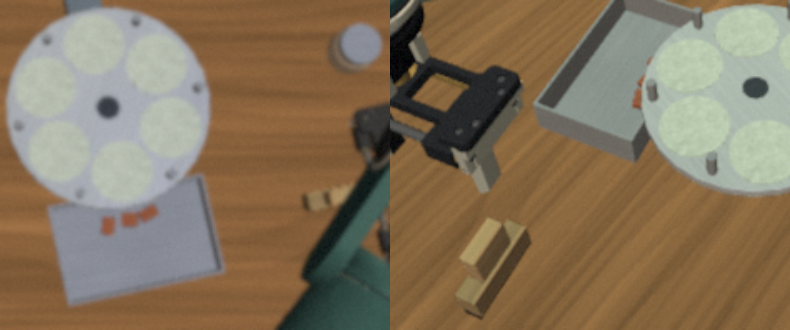

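The scraper stands upright and free (right crop (490,265)), the chips are in the tray ((108,225), (130,220), (148,213)) and the disc is seated.

```bash
python3 -c "
from workcell import ctrl
print(ctrl.sign_off())"
```

```text
the job is handed in; nothing more can be done
None
```

I handed the job in at about 19 s of robot time: the last pictures show the table seated one click counter-clockwise, all three chips in the tray and the scraper upright on the bench and let go; sign-off returned no verdict.

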